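# Nest the steel beakers with their spouts in line

## Robot

A 6-joint arm with a two-finger parallel gripper is mounted at the origin on a cart in front of the work surface, level with it; the furniture and walls round the work are solid. World frame = base frame: x ahead of the robot, y to its left, z up, the work surface at z = 0. Lengths are in mm, angles in rad, forces in N, time in s.
With the tool pointing down it reaches from about 350 to 975 mm from the base axis. Payload 7.1 kg.
Tool frame: the origin (TCP) lies at the very end of the fingers, on their centre line; the grasp point (between the pads) lies 19 mm behind it (ctrl.grasp_offset is the distance from the TCP to the grasp point, in mm); z points along the fingers, y is the line along which they close (so a half turn about z gives the same grasp; the last joint's range is limited). The gripper opens to 88 mm and grips with 3 to 60 N. Pads are 20 mm wide; open, the fingers measure 115 mm over their backs; the gripper's body (75 mm by 178 mm) begins 61 mm behind the grasp point.
Start: joints at [-1.357, 0.423, 1.63, -0, 1.089, -0.019], TCP at [144.209, -608.119, 222.675] pointing down, gripper open.
Joint ranges: [-3, 3], [-0.9, 2.11], [0.09, 2.58], [-1.31, 4.45], [0.11, 2.69], [-2.54, 2.54]. Speed limits (rad/s): [2.39, 2.39, 3.01, 3.14, 3.14, 3.14].

## Interface

Orientations are given as a rotation vector (axis times angle).
In Python, from workcell import ctrl, viewer, ticket, models gives the robot as it stands.
- The arm moves only by the tool play_rows, never from a script. Its arguments are lists of equal length, an entry for each row: "dp": the shift along the world's x, y, z in mm, a list of three; "yaw": the turn about the world's z in degrees. In form: {"dp": [[tx, ty, tz], ...], "yaw": [yaw, ...]}. A call has 1 to 8 rows; each row shifts and turns the commanded pose from where the row before left it; what a row does not reach is not made up. A row lasts 1/12 s, in which the tool goes at most 41.7 mm and 7.16 degrees, less where a joint would pass 70% of its speed; a pose out of reach is approached as far as the arm can. A call is refused whole if a number of a shift passes 41.7 or a number of a turn 7.16, either way. A call with a gripper value outside its range is refused whole. "gripper" is the closure, from 0 (fully open) to 1 (shut), set as the call begins (left out, the last holds). The fingers move at their own pace and stop on an object; the grip force is fixed at half the most. Time passes only in rows, so rows that do not move let the fingers close. It gives the time, the measured TCP pose, the force, the opening and the grip force at its end, in the units of the state.
- ctrl.get_obs(): the state, without advancing time (a new reading comes with each control period).
- viewer.get_image(name): name is "side" or "top" or "wrist"; returns a dict with "pixels" (420x560x3 uint8, red, green, blue), "range_z" (420x560 float32, mm along the optical axis (not along the pixel's ray), 0 where there is no reading), "fx", "fy", "cx", "cy" (pixels), "dist_coeffs" ([k1, k2, p1, p2, k3] as OpenCV has them; the pictures are not rectified), "T" (4x4, takes a point from camera to world coordinates); the wrist camera has in their place "hand_eye" (4x4, takes a point from camera to tool coordinates, whose origin is the TCP and whose axes are the flange's). Camera axes: x right, y up, looking along -z (the intrinsics and any distortion apply to the point x, -y, -z); pixel columns grow to the right and rows downward; lengths in mm; the calibration is good to about 2 mm. A picture is of the moment at which its call begins: read the wrist's pose just before it.
- ticket.close_job(): hands the job in; it is judged then, once.
Trained networks look in a picture, given as the dict that the camera call returned (one of the last four; its "shot" number tells which), for a name from the list of things; names that differ only in an ending like _2 or _b are one class to them, and where a whole thing is asked for, a point or a joint stands for the part that bears it (a point fixed in the world has none). Each returns a list of dicts, best first, with "conf" (0 to 1); they miss things now and then, are a little off and sometimes report something else, mostly with a low value. They report only what shows in the picture. A call takes as long as a camera call. They do not tell look-alikes from the thing itself.
- models.look_for(picture, name): "bbox" ([centre column, centre row, width, height] in pixels, round what is visible of it).
- models.landmark_of(picture, name): "location" ([column, row] in pixels: a listed point, or the origin of a listed thing).
The state is a dict: "t": time; "qpos": joint angles; "qvel": joint speeds; "joint_torque": joint torques, N m; "ee_pos": TCP position; "orientation": TCP orientation; "ft_force": force on the tool from outside, world axes, zero at the start; "moment": the same for the moment, N m; "width": finger opening in mm; "grasp_force": force on a finger pad.
Only numpy, scipy, OpenCV 4.12 (cv2) and the standard library are available. Lean on these libraries where they do the work, as an engineer would, in place of code of your own. Each camera call takes 0.05 s, during which the arm holds its last target. There are 200 camera calls.

## Task

Put the three steel beakers away as one stack on the tray: nest one loose beaker in the beaker that stands on the tray, then the other loose beaker in that one, in either order. Each must sit fully home and level, with all three spouts pointing the same way, one above the other. Leave the tray's beaker where it stands, and do not disturb the dish, the counter or the USB stick nearby.

Things in the scene. Friction and masses are not known exactly. Their poses are not given: they have to be found in the camera images.
- tray: Fixed shallow grey tray, 120 x 120 mm, rim 10 mm high, floor 3 mm above the worktop; one beaker stands on it. Origin: centre of its underside.
- beaker_low: Steel beaker on the tray, bottom of the stack; 80 mm high, about 150 g, open top. Tapered body, 34 mm across at the foot, 52 mm at 54 mm up; there a flat shoulder steps out to a straight collar 60 mm across (54 to 80 mm up), mouth 56 mm inside, wall 2 mm. A V-shaped pouring spout sticks out 9 mm in the collar's top 16 mm. Origin: centre of the underside; z up, x towards the spout.
- beaker_a: One loose steel beaker, upright on the worktop, same shape and size as the one on the tray but 60 to 130 g. Fully nested, its shoulder rests on the rim of the beaker below: its underside is 26 mm above that one's underside and all its collar stays above the rim. Origin: centre of the underside; z up, x towards its spout.
- beaker_b: The other loose steel beaker, upright on the worktop, same shape and size as the one on the tray but 60 to 130 g. Fully nested, its shoulder rests on the rim of the beaker below: its underside is 26 mm above that one's underside and all its collar stays above the rim. Origin: centre of the underside; z up, x towards its spout.
- beaker_low_spout (a point): Tip of the spout of the beaker on the tray: 39 mm from the beaker's axis, along its x, level with the rim (80 mm above its underside).
- beaker_a_spout (a point): Tip of the spout of the first loose beaker: 39 mm from the beaker's axis, along its x, level with the rim (80 mm above its underside).
- beaker_b_spout (a point): Tip of the spout of the other loose beaker: 39 mm from the beaker's axis, along its x, level with the rim (80 mm above its underside).
- dish: Bystander: clear round petri dish, 65 mm across, 17 mm high, loose beyond the beakers. Origin: centre of its underside.
- counter: Bystander: round tally counter with a lever, 42 x 60 x 18 mm, loose beyond the beakers. Origin: centre of its underside.
- stick: Bystander: small USB stick, 18 x 53 x 8 mm, loose beyond the beakers. Origin: centre of its underside.
Mind the look-alikes: they are no part of the job. Leave any red look-alike of the beaker_b alone.

How it is judged:
By the outcome, as a careful person would: the job done as asked, in the order asked, and still so for the second after the job is handed in, with the robot touching nothing.
It also fails if it takes over 59 s, if anything falls off the work surface, if the arm or the gripper's body presses on something with over 40 N, if the wrist force passes 120 N, or if a joint passes its speed limit or range.

## Working session

There is one attempt and no reset: what is moved stays moved. The work goes in short steps, Python scripts to look and compute and a tool call to move; the robot and the scene stay as the last step left them, time stands still between calls to the robot, and variables do not carry over. Pictures are saved under pics/ and viewed, at most 10 in all, crops included, and the job is handed in when it is done.

Besides the shell and the picture viewer there is one more tool, called in YAML: its name, and indented under it one key for each argument. play_rows: Moves the arm, as the interface text tells. Its arguments: {"type":"object","properties":{"dp":{"type":"array"},"yaw":{"type":"array"},"gripper":{"type":"number"}},"required":["dp","yaw"]}

```bash
mkdir -p pics; cat > h.py <<'E'
import numpy as np, cv2
from scipy.spatial.transform import Rotation as R
from workcell import ctrl, viewer, ticket, models
def grab(name):
    o=ctrl.get_obs(); im=viewer.get_image(name)
    if 'hand_eye' in im:
        T=np.eye(4);T[:3,:3]=R.from_rotvec(o['orientation']).as_matrix();T[:3,3]=o['ee_pos']
        im['W']=T@np.array(im['hand_eye'])
    else: im['W']=np.array(im['T'])
    im['K']=np.array([[im['fx'],0,im['cx']],[0,im['fy'],im['cy']],[0,0,1.]])
    return im
def ray(im,uv):
    p=cv2.undistortPoints(np.array(uv,float).reshape(-1,1,2),im['K'],np.array(im['dist_coeffs'])).reshape(-1,2)
    d=np.c_[p[:,0],-p[:,1],-np.ones(len(p))]
    return im['W'][:3,3], d@im['W'][:3,:3].T
def atz(im,uv,z):
    c,d=ray(im,uv); return c+d*((z-c[2])/d[:,2])[:,None]
def cloud(im):
    h,w=im['range_z'].shape; u,v=np.meshgrid(np.arange(w),np.arange(h))
    c,d=ray(im,np.stack([u,v],-1).reshape(-1,2)); r=im['range_z'].reshape(-1,1)
    P=c+d*r; P[r[:,0]<=0]=np.nan
    return P.reshape(h,w,3)
def save(im,n,box=None,s=1):
    p=im['pixels'][:,:,::-1]
    if box: p=p[box[1]:box[3],box[0]:box[2]]
    cv2.imwrite('pics/'+n,cv2.resize(p,None,fx=s,fy=s,interpolation=cv2.INTER_CUBIC))
E
cat > a.py <<'E'
from h import *
o=ctrl.get_obs(); print({k:np.round(v,3) for k,v in o.items()})
a=grab('top');b=grab('side')
for n,im in (('top',a),('side',b)):
    save(im,n+'0.png'); print(n,np.round(im['W'],2).tolist(),im['fx'],im['dist_coeffs'])
    for t in ('beaker_a','beaker_a_spout','tray','dish','counter','stick'):
        for q in models.landmark_of(im,t)[:6]:
            z=80 if 'spout' in t else 0
            print(n,t,np.round(q['location'],1),round(q['conf'],2),np.round(atz(im,q['location'],z)[0],1))
E
python3 a.py
```

```text
{'t': np.float64(0.0), 'qpos': array([-1.357,  0.424,  1.631, -0.   ,  1.089, -0.019]), 'qvel': array([ 0.001, -0.002,  0.   , -0.   , -0.001,  0.   ]), 'joint_torque': array([-0.0000e+00, -5.4463e+01, -2.7367e+01,  6.4000e-02,  2.3000e-02,
       -0.0000e+00]), 'ee_pos': array([ 144.103, -607.583,  221.896]), 'orientation': array([-3.119, -0.365,  0.   ]), 'ft_force': array([-0.126,  0.219, -0.407]), 'moment': array([ 0.041,  0.001, -0.014]), 'grasp_force': np.float64(0.0), 'width': np.float64(87.528)}
top [[-0.03, 0.99, -0.15, 385.16], [-1.0, -0.03, -0.0, 71.83], [-0.0, 0.15, 0.99, 958.47], [0.0, 0.0, 0.0, 1.0]] 482.00836743293513 [-0.14026366  0.          0.          0.          0.        ]
top beaker_a [295.4 209.8] 0.89 [504.   57.3   0. ]
top beaker_a [239.5 175.1] 0.87 [578.  168.6   0. ]
top beaker_a [376.5 172.7] 0.77 [ 575.3 -110.1    0. ]
top beaker_a [382.6 296.2] 0.71 [ 327.5 -109.6   -0. ]
top beaker_a_spout [393.2 144.7] 0.59 [ 612.5 -129.9   80. ]
top tray [180.2 231.4] 0.98 [466.5 289.6   0. ]
top tray [312.  195.7] 0.26 [531.6  23.    0. ]
top dish [284.9 130.5] 0.7
[... 404 characters left out ...]
  ]
side beaker_a [333.5 281.8] 0.91 [ 577.8 -108.     0. ]
side beaker_a [265.7 247.5] 0.77 [503.7  59.3  -0. ]
side beaker_a [282. 214.] 0.74 [588.8 197.1   0. ]
side beaker_a [281.1 221.8] 0.64 [573.  159.4   0. ]
side beaker_a [192.9 308. ] 0.56 [322.8 -96.    0. ]
side beaker_a_spout [355.2 248. ] 0.82 [ 602.7 -137.6   80. ]
side beaker_a_spout [221.1 207.8] 0.62 [428.7 111.6  80. ]
side beaker_a_spout [336.2 231.2] 0.29 [599.4 -68.6  80. ]
side tray [224.4 207.9] 0.65 [472.5 281.3   0. ]
side dish [317.  198.5] 0.88 [699.1 248.6   0. ]
side counter [392.5 256.2] 0.65 [724.3 -67.7   0. ]
side counter [352.  244.2] 0.2 [672.8   6.4   0. ]
side stick [335.3 228.4] 0.59 [671.5  84.2  -0. ]
```

View pics/top0.png

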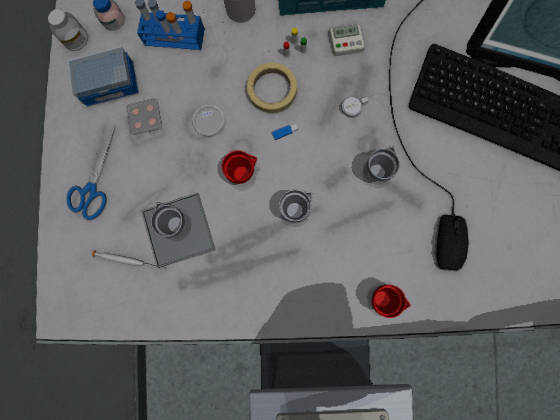

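View pics/side0.png

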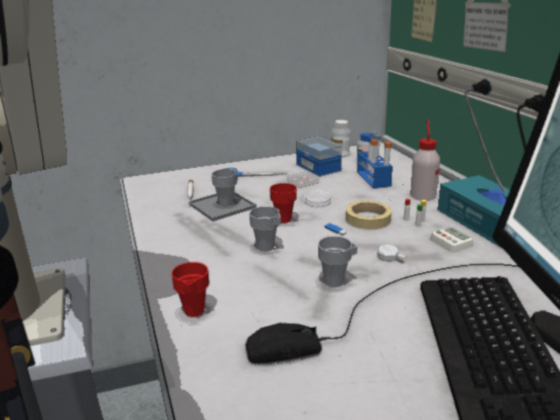

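The top view shows five beakers: steel at (168,220) on the tray, loose steel at (295,205) and (382,164), and red look-alikes at (238,167) and (390,301). The task needs the three steel ones. The dish is at (208,121), the stick at (285,131) and the counter at (353,105). I'll confirm with a crop and measure the rims and spouts.

```bash
cat >> h.py <<'E'
from scipy.optimize import least_squares
def rim(im,guess,ztop,win=60,tol=5,Pc=None):
    """fit r=30 circle to rim-height points near guess(xy); spout direction from points beyond the collar"""
    P=(cloud(im) if Pc is None else Pc).reshape(-1,3); P=P[np.isfinite(P[:,0])]
    m=(abs(P[:,2]-ztop)<tol)&(np.hypot(*(P[:,:2]-guess).T)<win); Q=P[m]
    c=np.array(guess,float)
    for _ in range(8):
        r=np.hypot(*(Q[:,:2]-c).T); q=Q[(r>26)&(r<32) if _>2 else r<36]
        c=least_squares(lambda c:np.hypot(*(q[:,:2]-c).T)-29,c,loss='soft_l1').x
    d=Q[:,:2]-c; r=np.hypot(*d.T); s=d[(r>33)&(r<43)]
    a=np.degrees(np.arctan2(*(s.mean(0)[::-1]))) if len(s) else np.nan
    return c,a,len(q),len(s),np.median(q[:,2])
E
cat > b.py <<'E'
from h import *
a=grab('top'); save(a,'crop1.png',(130,130,420,320),2.7)
P=cloud(a)
for n,g,z in (('low',(490,310),83),('L',(504,57),80),('R',(575,-110),80)):
    print(n,[np.round(x,1) for x in rim(a,g,z,70,6,P)])
for n,uv in (('low',(168,218)),('L',(295,205)),('R',(382,164))): print(n,atz(a,uv,80)[0].round(1))
for t in ('beaker_a_spout',):
    for q in models.landmark_of(a,t): print(q['location'],q['conf'],atz(a,q['location'],80)[0].round(1))
print(np.round(grab('wrist')['hand_eye'],2).tolist())
E
python3 b.py
```

```text
low [array([480.1, 297.2]), np.float64(28.1), np.int64(155), np.int64(12), np.float64(81.5)]
L [array([503.,  60.]), np.float64(-54.4), np.int64(132), np.int64(11), np.float64(79.2)]
R [array([ 577.4, -109.2]), np.float64(-31.2), np.int64(148), np.int64(13), np.float64(78.8)]
low [485.1 294.4  80. ]
L [503.  59.  80.]
R [ 575.8 -106.2   80. ]
[394.5, 145.4] 0.65 [ 611.1 -132.3   80. ]
[[0.0, 0.97, 0.25, 70.46], [1.0, -0.0, -0.0, -0.37], [-0.0, 0.25, -0.97, -162.26], [0.0, 0.0, 0.0, 1.0]]
```

View pics/crop1.png

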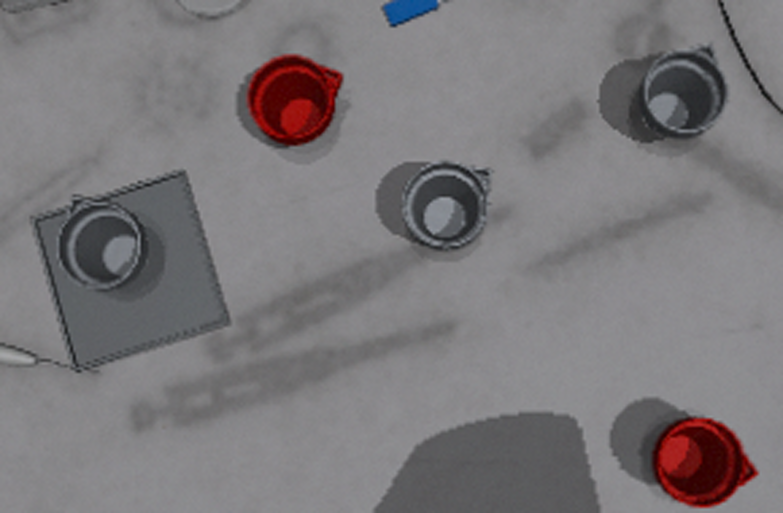

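The crop confirms it. The steel beakers are at crop (103,245) on the tray with its spout up-left, (445,205) with its spout up-right, and (685,93) with its spout up and slightly right. Both look-alikes are clearly red. Next I'll move the wrist camera over them for finer measurements.

play_rows:
  dp:
    - [24,28,4]
    - [24,28,4]
    - [24,28,4]
    - [24,28,4]
    - [24,28,4]
    - [24,28,4]
    - [24,28,4]
    - [24,28,4]
  yaw: [0,0,0,0,0,0,0,0]
  gripper: 0

```text
t: 1.52
ee_pos: [337.1, -382.7, 255.1]
orientation: [3.12, 0.364, 0.0]
ft_force: [0.1, -0.5, 0.9]
width: 87.9
grasp_force: 0.0
```

play_rows:
  dp:
    - [24,28,0]
    - [24,28,0]
    - [24,28,0]
    - [24,28,0]
    - [24,28,0]
    - [24,28,0]
    - [24,28,0]
    - [24,28,0]
  yaw: [0,0,0,0,0,0,0,0]

```text
t: 2.18
ee_pos: [529.2, -158.5, 254.9]
orientation: [3.12, 0.365, 0.001]
ft_force: [0.2, -0.7, -1.0]
width: 87.8
grasp_force: 0.0
```

play_rows:
  dp:
    - [24,25,0]
    - [24,25,0]
    - [0,0,0]
    - [0,0,0]
  yaw: [0,0,0,0]

```text
t: 2.52
ee_pos: [576.9, -108.8, 254.4]
orientation: [3.12, 0.369, -0.0]
ft_force: [-0.3, -0.9, -0.3]
width: 87.6
grasp_force: 0.0
```

```bash
cat > w.py <<'E'
from h import *
import sys
n,x,y,z=sys.argv[1],*map(float,sys.argv[2:5])
o=ctrl.get_obs(); print(o['t'],o['ee_pos'].round(1),np.degrees(o['qpos']).round(1))
a=grab('wrist'); save(a,n+'.png')
print([np.round(v,1) for v in rim(a,(x,y),z,60,6)])
for t in ('beaker_a','beaker_a_spout'):
    for q in models.landmark_of(a,t)[:3]: print(t,np.round(q['location']),round(q['conf'],2),atz(a,q['location'],z if 'sp' in t else z-80)[0].round(1))
E
python3 w.py wR 577 -109 80
```

```text
2.5167 [ 576.9 -108.8  254.4] [-11.8  19.1  96.7  -0.   64.3  64.7]
[array([ 579.7, -107.9]), np.float64(-30.7), np.int64(537), np.int64(47), np.float64(79.8)]
beaker_a [ 45. 116.] 0.87 [583.7 167.1   0. ]
beaker_a [128. 202.] 0.81 [507.3  63.2   0. ]
beaker_a [135.  55.] 0.73 [669.8  77.    0. ]
beaker_a_spout [311. 158.] 0.66 [ 615.1 -126.8   80. ]
```

View pics/wR.png

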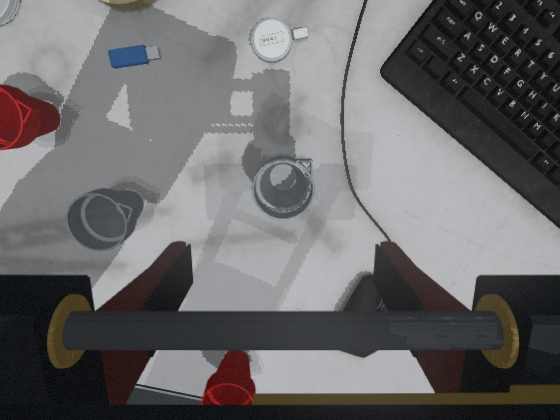

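The wrist view shows the right-hand beaker at (283,188) with its spout tip at (311,158), pointing at about -30°. Next are views of the other two.

play_rows:
  dp:
    - [-15,34,0]
    - [-15,34,0]
    - [-15,34,0]
    - [-15,34,0]
    - [-15,34,0]
    - [0,0,0]
    - [0,0,0]
    - [0,0,0]
  yaw: [0,0,0,0,0,0,0,0]

```text
t: 3.33
ee_pos: [501.3, 58.9, 255.0]
orientation: [3.12, 0.364, 0.001]
ft_force: [-0.9, 0.4, -0.7]
width: 88.2
grasp_force: 0.0
```

```bash
python3 w.py wL 504 60 80
```

```text
3.3333 [501.3  58.9 255. ] [  5.4  11.8 106.7  -0.   61.5  82.1]
[array([505.6,  61.4]), np.float64(-55.7), np.int64(541), np.int64(44), np.float64(79.9)]
beaker_a [204.  85.] 0.89 [582.  166.7   0. ]
beaker_a [284. 174.] 0.66 [507.2  58.7   0. ]
beaker_a [439. 144.] 0.59 [ 581.  -105.7    0. ]
beaker_a_spout [512. 123.] 0.91 [ 612.5 -129.    80. ]
```

play_rows:
  dp:
    - [-4,34,0]
    - [-4,34,0]
    - [-4,34,0]
    - [-4,34,0]
    - [-4,34,0]
    - [-4,34,0]
    - [0,32,0]
    - [0,0,0]
  yaw: [0,0,0,0,0,0,0,0]

```text
t: 4.15
ee_pos: [478.1, 299.6, 254.7]
orientation: [-3.118, -0.367, -0.002]
ft_force: [-0.4, -0.1, 0.1]
width: 87.3
grasp_force: 0.0
```

play_rows:
  dp:
    - [0,0,0]
    - [0,0,0]
  yaw: [0,0]

```text
t: 4.32
ee_pos: [477.5, 294.8, 254.2]
orientation: [3.12, 0.364, -0.001]
ft_force: [0.2, -1.0, 0.6]
width: 87.6
grasp_force: 0.0
```

```bash
python3 w.py wT 482 297 83
```

```text
4.3167 [477.5 294.8 254.2] [ 30.5  16.9  99.9  -0.   63.3 107.2]
[array([483.2, 299.8]), np.float64(28.0), np.int64(553), np.int64(42), np.float64(82.9)]
beaker_a [418. 114.] 0.79 [582.7 165.6   3. ]
beaker_a [479. 198.] 0.57 [509.1  64.6   3. ]
```

View pics/wT.png

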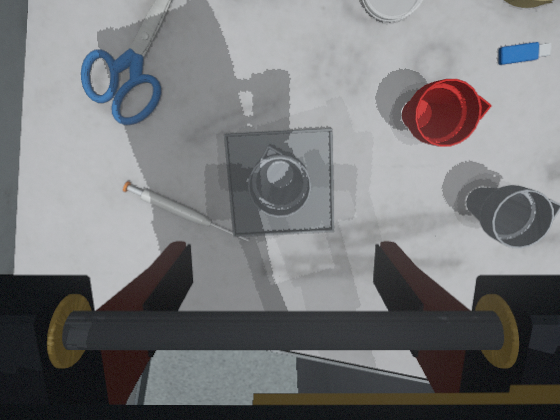

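The tray beaker is at (279,183) with its spout at (272,148), about 28°. I'll go back to beaker L with the hand turned about 110° for grasping. A second view from there should reveal any hand-eye bias.

play_rows:
  dp:
    - [2,-15,0]
    - [2,-15,0]
    - [2,-15,0]
    - [2,-15,0]
    - [2,-15,0]
    - [2,-15,0]
    - [2,-15,0]
    - [2,-15,0]
  yaw: [7,7,7,7,7,7,7,7]

```text
t: 5.13
ee_pos: [493.3, 174.0, 254.8]
orientation: [2.58, 1.793, 0.0]
ft_force: [-0.4, -0.3, -0.6]
width: 87.6
grasp_force: 0.0
```

play_rows:
  dp:
    - [2,-14,0]
    - [2,-14,0]
    - [2,-14,0]
    - [2,-14,0]
    - [2,-14,0]
    - [2,-14,0]
    - [0,-14,0]
    - [0,-14,0]
  yaw: [7,7,7,7,7,7,7,7]

```text
t: 5.8
ee_pos: [505.0, 62.1, 254.8]
orientation: [1.436, 2.794, 0.0]
ft_force: [0.4, -0.2, 0.3]
width: 87.6
grasp_force: 0.0
```

play_rows:
  dp:
    - [0,0,0]
    - [0,0,0]
    - [0,0,0]
  yaw: [0,0,0]

```text
t: 6.05
ee_pos: [505.2, 63.7, 254.8]
orientation: [1.449, 2.787, 0.001]
ft_force: [-1.1, 0.4, -0.8]
width: 88.0
grasp_force: 0.0
```

```bash
python3 w.py wL2 504 60 80; python3 -c "
from h import *
print(R.from_rotvec(ctrl.get_obs()['orientation']).as_matrix().round(4))"
```

```text
6.05 [505.2  63.7 254.8] [  5.8  12.2 106.1   0.   61.7 -29.2]
[array([505.3,  61.5]), np.float64(-55.9), np.int64(542), np.int64(56), np.float64(79.9)]
beaker_a [ 76. 203.] 0.8 [ 324.1 -102.1    0. ]
beaker_a [281. 177.] 0.73 [505.4  63.    0. ]
beaker_a [390. 142.] 0.68 [584.2 167.5   0. ]
beaker_a_spout [260. 386.] 0.94 [ 613.2 -130.9   80. ]
[[-5.774e-01  8.165e-01  1.000e-04]
 [ 8.165e-01  5.774e-01  1.000e-04]
 [ 0.000e+00  2.000e-04 -1.000e+00]]
```

Both views agree to within 0.3 mm: L is at (505.4, 61.5) with its spout at -56°. I'll descend and grip the collar near its top.

play_rows:
  dp:
    - [0.2,-2.4,-30]
    - [0,0,-35]
    - [0,0,-35]
    - [0,0,-30]
    - [0,0,-25]
    - [0,0,-20]
    - [0,0,-14]
    - [0,0,-8]
  yaw: [-1,0,0,0,0,0,0,0]

```text
t: 6.87
ee_pos: [504.4, 61.9, 55.8]
orientation: [-1.466, -2.776, 0.002]
ft_force: [-0.0, 0.6, -0.3]
width: 87.7
grasp_force: 0.0
```

play_rows:
  dp:
    - [0,0,0]
    - [0,0,0]
    - [0,0,0]
    - [0,0,0]
    - [0,0,0]
    - [0,0,0]
    - [0,0,0]
    - [0,0,0]
  yaw: [0,0,0,0,0,0,0,0]
  gripper: 1

```text
t: 7.53
ee_pos: [506.2, 61.5, 58.6]
orientation: [1.466, 2.777, 0.002]
ft_force: [-0.4, 0.0, 6.8]
width: 60.3
grasp_force: 30.0
```

play_rows:
  dp:
    - [0,0,10]
    - [0,0,20]
    - [0,0,30]
    - [0,0,30]
    - [0,0,20]
    - [0,0,10]
    - [0,0,0]
    - [0,0,0]
  yaw: [0,0,0,0,0,0,0,0]

```text
t: 8.2
ee_pos: [505.1, 61.5, 177.6]
orientation: [1.467, 2.778, 0.0]
ft_force: [0.4, 0.2, -0.5]
width: 60.2
grasp_force: 29.9
```

play_rows:
  dp:
    - [-2,16,0]
    - [-2,20,0]
    - [-2,20,0]
    - [-2,20,0]
    - [-2,20,0]
    - [-2,20,0]
    - [-2,20,0]
    - [-2,20,0]
  yaw: [7,7,7,7,7,7,7,7]

```text
t: 8.87
ee_pos: [488.0, 217.9, 175.5]
orientation: [0.019, -3.138, 0.002]
ft_force: [-0.2, 0.6, -1.0]
width: 60.1
grasp_force: 29.9
```

play_rows:
  dp:
    - [-2,20,0]
    - [-2,20,0]
    - [-2,20,0]
    - [-0.2,18,0]
    - [0,4.3,0]
    - [0,0,0]
    - [0,0,0]
    - [0,0,0]
  yaw: [7,7,7,6.8,0,0,0,0]

```text
t: 9.53
ee_pos: [482.8, 298.6, 176.9]
orientation: [0.759, -3.047, 0.001]
ft_force: [-0.5, -0.4, -0.3]
width: 60.2
grasp_force: 29.9
```

```bash
cat > held.py <<'E'
from h import *
o=ctrl.get_obs(); M=R.from_rotvec(o['orientation']).as_matrix()
print(o['t'],o['ee_pos'].round(1),'phi',np.degrees(np.arctan2(M[1,0],M[0,0])).round(1),'w',o['width'],'f',o['ft_force'].round(1))
a=grab('wrist'); P=cloud(a)
z=o['ee_pos'][2]+22
print([np.round(v,1) for v in rim(a,o['ee_pos'][:2],z,45,8,P)])
t=grab('top'); print('top',[np.round(v,1) for v in rim(t,o['ee_pos'][:2],z,45,8)])
save(a,'h%d.png'%int(o['t']*10)); print('h%d.png'%int(o['t']*10))
E
python3 held.py
```

```text
9.5333 [482.8 298.6 176.9] phi -152.0 w 60.162234301819026 f [-0.5 -0.4 -0.3]
[array([483.6, 299.1]), np.float64(-78.5), np.int64(2823), np.int64(708), np.float64(198.1)]
top [array([479.6, 298.2]), np.float64(nan), np.int64(36), np.int64(0), np.float64(197.4)]
h95.png
```

View pics/h95.png

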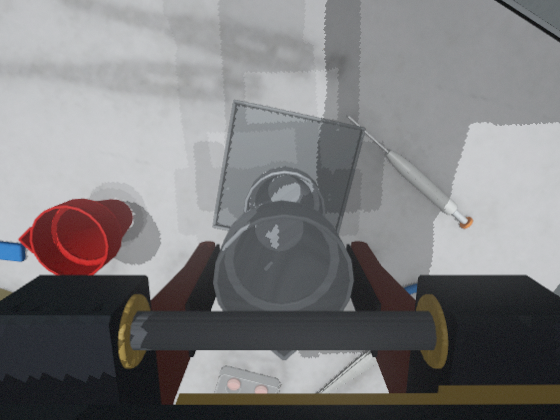

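The beaker is centred between the pads at (284,285). Its spout faces away from the camera at about (287,355), so it lines up as planned. I'll lower it into the tray beaker.

play_rows:
  dp:
    - [0,0,-15]
    - [0,0,-20]
    - [0,0,-20]
    - [0,0,-15]
    - [0,0,-8]
    - [0,0,-5]
    - [0,0,-2]
    - [0,0,0]
  yaw: [0,0,0,0,0,0,0,0]

```text
t: 10.3
ee_pos: [483.3, 299.7, 92.8]
orientation: [0.763, -3.048, -0.0]
ft_force: [-0.9, 0.8, -1.1]
width: 60.3
grasp_force: 29.9
```

play_rows:
  dp:
    - [0,0,-1]
    - [0,0,-1]
    - [0,0,-1]
    - [0,0,-1]
    - [0,0,0]
    - [0,0,0]
  yaw: [0,0,0,0,0,0]

```text
t: 10.8
ee_pos: [483.3, 299.9, 88.8]
orientation: [-0.764, 3.047, 0.0]
ft_force: [-0.1, 0.1, -0.6]
width: 60.0
grasp_force: 29.9
```

play_rows:
  dp:
    - [0,0,-0.5]
    - [0,0,-0.5]
    - [0,0,-0.5]
    - [0,0,-0.3]
    - [0,0,0]
    - [0,0,0]
  yaw: [0,0,0,0,0,0]

```text
t: 11.3
ee_pos: [483.6, 300.8, 88.0]
orientation: [-0.763, 3.046, 0.002]
ft_force: [-3.1, 1.8, 10.0]
width: 60.3
grasp_force: 29.9
```

```bash
python3 -c "
from h import *
o=ctrl.get_obs();print(o['ft_force'].round(2),o['moment'].round(2))"
```

```text
[-3.06  1.84 10.01] [0.79 0.72 0.07]
```

play_rows:
  dp:
    - [0,0,0.5]
    - [0,0,0]
    - [0,0,0]
    - [0,0,0]
    - [0,0,0]
    - [0,0,0]
  yaw: [0,0,0,0,0,0]
  gripper: 0

```text
t: 11.8
ee_pos: [483.2, 299.6, 87.2]
orientation: [0.763, -3.047, 0.0]
ft_force: [1.0, -0.2, -0.3]
width: 87.9
grasp_force: 0.0
```

play_rows:
  dp:
    - [0,0,20]
    - [0,0,35]
    - [0,0,35]
    - [0,0,35]
    - [0,0,35]
    - [0,0,31]
    - [0,0,0]
    - [0,0,0]
  yaw: [0,0,0,0,0,0,0,0]

```text
t: 12.47
ee_pos: [484.0, 300.2, 280.2]
orientation: [-0.763, 3.044, 0.002]
ft_force: [-0.2, 0.1, 0.3]
width: 87.8
grasp_force: 0.0
```

```bash
python3 w.py st1 483 300 109
```

```text
12.4667 [484.  300.2 280.2] [ 30.6  15.9  97.6  -0.   66.3 -87.5]
[array([484.2, 300.2]), np.float64(28.7), np.int64(557), np.int64(54), np.float64(108.8)]
beaker_a [150. 190.] 0.91 [572.9 172.   29. ]
beaker_a [282. 173.] 0.63 [482.3 298.3  29. ]
```

View pics/st1.png

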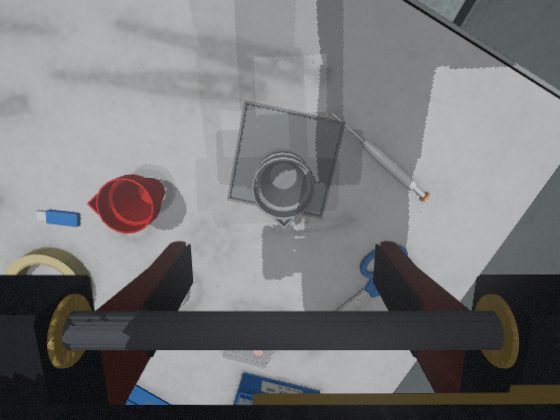

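The first beaker is home: its rim is at 108.8 mm against an expected 109, and its spout is at 28.7° against 28°. On to the second loose beaker.

play_rows:
  dp:
    - [8,-34,0]
    - [8,-34,0]
    - [8,-34,0]
    - [8,-34,0]
    - [8,-34,0]
    - [8,-34,0]
    - [8,-34,0]
    - [8,-34,0]
  yaw: [-5,-5,-5,-5,-5,-5,-5,-5]

```text
t: 13.28
ee_pos: [546.3, 26.0, 276.4]
orientation: [-0.331, -3.121, 0.001]
ft_force: [1.6, 1.0, -0.5]
width: 87.9
grasp_force: 0.0
```

play_rows:
  dp:
    - [8,-34,-6]
    - [8,-34,-6]
    - [8,-34,-6]
    - [8,-34,-6]
    - [0.5,0.3,0]
    - [0,0,0]
    - [0,0,0]
    - [0,0,0]
  yaw: [-5,-5,-5,-3.7,0,0,0,0]

```text
t: 13.95
ee_pos: [579.2, -106.7, 253.7]
orientation: [-0.825, -3.03, -0.0]
ft_force: [0.3, 0.1, -0.9]
width: 87.7
grasp_force: 0.0
```

```bash
python3 w.py wR2 580 -108 80
```

```text
13.95 [ 579.2 -106.7  253.7] [-11.6  19.3  96.4   0.   64.3 -71.1]
[array([ 579.4, -108. ]), np.float64(-30.6), np.int64(548), np.int64(53), np.float64(79.9)]
beaker_a [281. 178.] 0.89 [ 580.8 -107.7    0. ]
beaker_a [504.  51.] 0.62 [583.3 167.5   0. ]
beaker_a_spout [280. 232.] 0.6 [ 614.7 -128.3   80. ]
```

play_rows:
  dp:
    - [0,0,-30]
    - [0,0,-35]
    - [0,0,-35]
    - [0,0,-30]
    - [0,0,-25]
    - [0,0,-20]
    - [0,0,-14]
    - [0,0,-7.7]
  yaw: [0,0,0,0,0,0,0,0]

```text
t: 14.77
ee_pos: [578.7, -106.9, 55.9]
orientation: [-0.825, -3.029, 0.0]
ft_force: [-0.6, 0.1, 0.2]
width: 87.6
grasp_force: 0.0
```

play_rows:
  dp:
    - [0,0,0]
    - [0,0,0]
    - [0,0,0]
    - [0,0,0]
    - [0,0,0]
    - [0,0,0]
    - [0,0,0]
    - [0,0,0]
  yaw: [0,0,0,0,0,0,0,0]
  gripper: 1

```text
t: 15.43
ee_pos: [580.6, -108.2, 58.8]
orientation: [0.828, 3.028, 0.0]
ft_force: [-1.2, -0.1, 6.6]
width: 60.4
grasp_force: 30.0
```

play_rows:
  dp:
    - [0,0,10]
    - [0,0,20]
    - [0,0,35]
    - [0,0,35]
    - [0,0,30]
    - [0,0,10]
    - [0,0,0]
    - [0,0,0]
  yaw: [0,0,0,0,0,0,0,0]

```text
t: 16.1
ee_pos: [579.2, -107.8, 197.3]
orientation: [-0.828, -3.03, -0.0]
ft_force: [0.3, 0.8, -2.6]
width: 60.1
grasp_force: 29.9
```

play_rows:
  dp:
    - [-4,18,0]
    - [-8,32,0]
    - [-8,34,0]
    - [-8,34,0]
    - [-8,34,0]
    - [-8,34,0]
    - [-8,34,0]
    - [-8,34,0]
  yaw: [4,5,5,5,5,5,5,5]

```text
t: 16.77
ee_pos: [517.4, 147.2, 195.0]
orientation: [0.237, -3.128, 0.001]
ft_force: [0.3, 0.2, -0.6]
width: 60.2
grasp_force: 29.9
```

play_rows:
  dp:
    - [-8,34,0]
    - [-8,34,0]
    - [-8,34,0]
    - [-8,32,0]
    - [-4.4,20,0]
    - [0,0,0]
    - [0,0,0]
    - [0,0,0]
  yaw: [5,5,5,5,0,0,0,0]

```text
t: 17.43
ee_pos: [482.4, 299.0, 195.8]
orientation: [0.771, -3.042, 0.002]
ft_force: [-0.3, 0.8, -1.6]
width: 60.1
grasp_force: 29.9
```

```bash
python3 held.py
```

```text
17.4333 [482.4 299.  195.8] phi -151.6 w 60.11586590895461 f [-0.3  0.8 -1.6]
[array([481.9, 298.8]), np.float64(-121.6), np.int64(2876), np.int64(602), np.float64(216.8)]
top [array([478.8, 296.9]), np.float64(nan), np.int64(41), np.int64(0), np.float64(216.0)]
h174.png
```

View pics/h174.png

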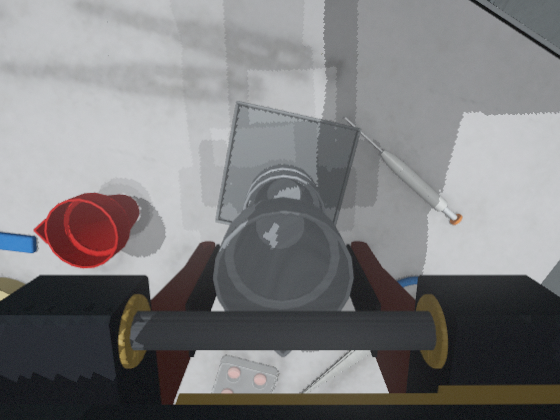

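The second beaker is held centred at (284,285), spout away from the camera at about (285,353). I'll lower it onto the stack.

play_rows:
  dp:
    - [0,0,-12]
    - [0,0,-20]
    - [0,0,-20]
    - [0,0,-13]
    - [0,0,-7]
    - [0,0,-5]
    - [0,0,-2]
    - [0,0,0]
  yaw: [0,0,0,0,0,0,0,0]

```text
t: 18.2
ee_pos: [483.5, 299.9, 118.6]
orientation: [0.771, -3.045, 0.0]
ft_force: [0.1, 0.2, -0.8]
width: 60.5
grasp_force: 29.9
```

play_rows:
  dp:
    - [0,0,-1]
    - [0,0,-1]
    - [0,0,-1]
    - [0,0,-1]
    - [0,0,0]
    - [0,0,0]
  yaw: [0,0,0,0,0,0]

```text
t: 18.7
ee_pos: [483.4, 300.2, 114.8]
orientation: [-0.772, 3.045, 0.0]
ft_force: [-0.1, 0.6, -1.3]
width: 60.5
grasp_force: 29.9
```

play_rows:
  dp:
    - [0,0,-0.5]
    - [0,0,-0.5]
    - [0,0,-0.5]
    - [0,0,-0.3]
    - [0,0,0]
    - [0,0,0]
  yaw: [0,0,0,0,0,0]

```text
t: 19.2
ee_pos: [483.8, 300.7, 113.9]
orientation: [-0.771, 3.044, 0.001]
ft_force: [-2.5, 0.8, 6.9]
width: 60.1
grasp_force: 30.0
```

Contact came at the expected height. I'll release, retract and check.

play_rows:
  dp:
    - [0,0,0.4]
    - [0,0,0]
    - [0,0,0]
    - [0,0,0]
    - [0,0,0]
    - [0,0,0]
  yaw: [0,0,0,0,0,0]
  gripper: 0

```text
t: 19.7
ee_pos: [483.2, 300.0, 113.1]
orientation: [0.772, -3.045, 0.0]
ft_force: [0.4, -0.7, 0.4]
width: 87.6
grasp_force: 0.0
```

play_rows:
  dp:
    - [0,0,20]
    - [0,0,35]
    - [0,0,35]
    - [0,0,35]
    - [0,0,35]
    - [0,0,31]
    - [0,0,0]
    - [0,0,0]
  yaw: [0,0,0,0,0,0,0,0]

```text
t: 20.37
ee_pos: [484.1, 300.5, 306.3]
orientation: [-0.771, 3.041, 0.002]
ft_force: [-0.4, -0.3, -0.3]
width: 87.7
grasp_force: 0.0
```

```bash
python3 w.py st2 483 300 135; python3 - <<'E'
from h import *
a=grab('wrist'); P=cloud(a).reshape(-1,3); P=P[np.isfinite(P[:,0])]
d=P[:,:2]-(483.5,300); r=np.hypot(*d.T); m=(r<33)&(r>26)&(abs(P[:,2]-135)<6)
c=np.linalg.lstsq(np.c_[d[m],np.ones(m.sum())],P[m,2],rcond=None)[0]; print('tilt deg',np.degrees(c[:2]).round(2),c[2].round(1))
s=grab('side'); save(s,'s2.png',(140,110,420,300),2.8)
for t in ('dish','counter','stick'):
    for q in models.landmark_of(s,t)[:1]: print(t,np.round(q['location'],1))
E
```

```text
20.3667 [484.1 300.5 306.3] [ 30.6  14.5  95.9  -0.   69.4 -87.8]
[array([483.6, 299.5]), np.float64(28.4), np.int64(553), np.int64(54), np.float64(134.9)]
beaker_a [280. 172.] 0.96 [483.5 296.1  55. ]
beaker_a [160. 187.] 0.62 [565.  181.6  55. ]
beaker_a_spout [279. 230.] 0.7 [522.1 316.6 135. ]
tilt deg [-0.74 -0.42] 134.3
dish [316.3 200.2]
counter [393.2 257.7]
stick [337.1 229.7]
```

View pics/s2.png

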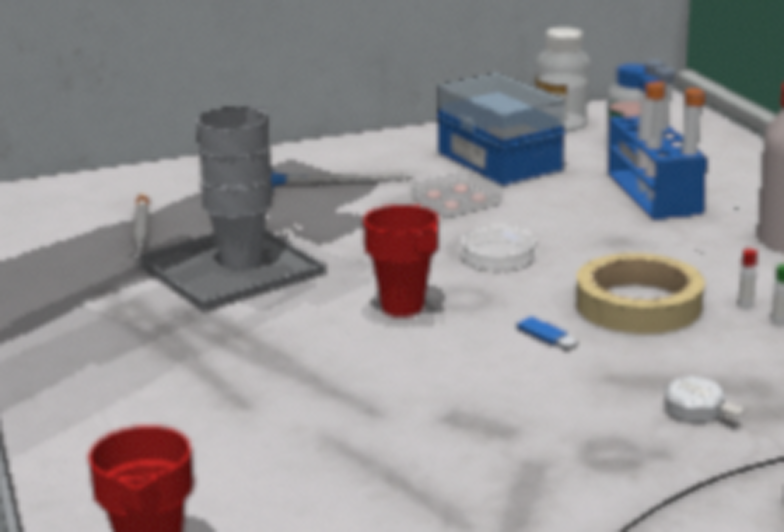

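The side crop shows three steel beakers stacked straight on the tray at (233,190). The dish (497,247), stick (547,332) and counter (697,400) are undisturbed. The top rim is at 134.9 mm (expected 135) and its spout is at 28.4°, so I'm handing in.

```bash
python3 -c "
from workcell import ticket
print(ticket.close_job())"
```

```text
the job is handed in; nothing more can be done
None
```

I stacked all three steel beakers on the tray, fully home and level within measurement error, with spouts aligned to within about 1°, and handed the job in at about 20 s; the hand-in returned no verdict.

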